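# Index the stone turntable

### The arm

A 6-joint arm with a two-finger parallel gripper is mounted at the origin on a cart in front of the work surface, level with it; the furniture and walls round the work are solid. World frame = base frame: x ahead of the robot, y to its left, z up, the work surface at z = 0. Lengths are in m, angles in degrees, forces in N, time in s.
With the tool pointing down it reaches from about 0.375 to 0.9 m from the base axis. Payload 3.1 kg.
Tool frame: the origin (TCP) lies on the centre line of the jaws, within the pads' length; the fingertips stand finger_overhang ahead of it and the grasp point (between the pads) lies 5 mm behind it (finger_overhang is the distance from the TCP to the fingertips, in m); z points along the fingers, y is the line along which they close (so a half turn about z gives the same grasp; the last joint's range is limited). The gripper opens to 87 mm and grips with 3 to 60 N. Pads are 19 mm wide; open, the fingers measure 117 mm over their backs; the gripper's body (75 mm by 190 mm) begins 51 mm behind the grasp point.
Start: joints at [58.7, 30.224, 82.088, -0, 67.689, -10.227], TCP at [0.225, 0.583, 0.237] pointing down, gripper open.
Joint ranges: [-176.69, 176.69], [-43.24, 126.21], [12.49, 139.97], [-82, 262], [0, 151.66], [-163.58, 163.58]. Speed limits (degrees/s): [159.86, 159.86, 180, 180, 180, 180].

### API

Orientations are given as a 3x3 rotation matrix whose columns are the frame's x, y, z axes.
In Python, from rig import read_state, capture, calibration, hand_in, finger_overhang gives the robot as it stands.
- The arm moves only by the tool send_rows, never from a script. Its argument "plan" is a list of rows, each a list of 5 numbers: the closure in counts, from 0 (fully open) to 255 (shut), then the shift along the tool's x, y, z in m, then the turn about the tool's z in rad. A call has 1 to 20 rows; each row shifts and turns the commanded pose from where the row before left it, along the tool's axes as they then stand; what a row does not reach is not made up. A row lasts 1/12 s, in which the tool goes at most 41.7 mm and 7.16 degrees, less where a joint would pass 70% of its speed; a pose out of reach is approached as far as the arm can. A call is refused whole if a number of a shift passes 0.0417 or a number of a turn 0.125, either way. A call with a gripper value outside its range is refused whole. The fingers move at their own pace and stop on an object; the grip force is fixed at half the most. Time passes only in rows, so rows that do not move let the fingers close. It gives the time, the measured TCP pose, the force, the opening and the grip force at its end, in the units of the state.
- read_state(): the state, without advancing time (a new reading comes with each control period).
- capture(name): name is "side" or "top" or "wrist"; returns (picture, depth): 480x640x3 uint8, blue, green, red; 480x640 float32, m along the optical axis (not along the pixel's ray), 0 where there is no reading.
- calibration(name): a dict with "fx", "fy", "cx", "cy" (pixels), "xyz" and "rotation" of the camera in the world. Camera axes: x right, y down, z forward; pixel columns grow to the right and rows downward; lengths in m; the calibration is good to about 2 mm. A picture is of the moment at which its call begins: read the wrist's pose just before it. calibration takes no time and is no camera call; for the wrist camera it gives the pose at the moment of the call.
- hand_in(): hands the job in; it is judged then, once.
The state is a dict: "time_s": time; "joint_positions": joint angles; "qvel": joint speeds; "tau": joint torques, N m; "position": TCP position; "tcp_rot": TCP orientation; "force": force on the tool from outside, world axes, zero at the start; "moment": the same for the moment, N m; "opening": opening from 0.0 (shut) to 1.0 (fully open); "grasp_force": force on a finger pad.
Only numpy, scipy, OpenCV 4.12 (cv2) and the standard library are available. Lean on these libraries where they do the work, as an engineer would, in place of code of your own. Each camera call takes 0.05 s, during which the arm holds its last target. There are 200 camera calls.

### The job

On the bench stands a small four-armed turntable with a brass dish of stones on it, locked by the blue-knobbed lever at its side. With a fingertip push the lever all the way over to free (green dot), push on an arm of the turntable until the red-knobbed arm stands right over the brass index tongue, then push the lever all the way back to locked (red dot). Never turn the table while it is locked, only push (the dish stays seated in the turntable and is not lifted), leave everything else on the bench where it is, and finish clear of everything.

Things in the scene. Friction and masses are not known exactly. Their poses are not given: they have to be found in the camera images.
- turntable_base: Fixed grey foot, screwed down. Origin on the turning axis at the bench top. Foot radius 42 mm, up to 13 mm high; column radius 18-22 mm to 36 mm. Brass index tongue, 16 mm wide, 6 mm high, runs along its -x to 110 mm from the axis. Strip (30 mm wide, 8 high) along its -y to the lever's round pad (radius 28 mm, 8 high): red dot = locked, green dot = free
- turntable (a joint): Angle of the turning part, anticlockwise from above positive; 0 or a full turn (6.283) = red arm over the tongue. The red arm points along 180 deg + joint in the base's frame; three like arms, black knobs, stand at 90, 180 and 270 deg from it. Starts 1.0 to 2.7; turns either way. Dry friction 0.06 N m: stays where left. The lock does not really block it, but turning it while locked is a fault
- red_knob (a point): Centre of the red ball knob at the end of the red arm. All four arms: level steel bars of 8.4 mm diameter, axis 43 mm above the bench, from the pan (radius 38 mm) out to ball knobs of radius 9 mm centred 75 mm from the axis (sweep 84 mm). Outside the foot the space below and between the arms is free, but for the tongue and strip
- index_mark (a point): Fixed point over the middle line of the brass tongue, 75 mm from the axis and 43 mm above the bench: where the centre of the red knob shall be
- dish_seat (a point): Centre of the floor of the aluminium pan, on the turning axis, 46 mm above the bench, where the dish stands. The pan has outer radius 38 mm, and its rim is 52 mm above the bench, 6 mm above its floor. The slanting arm of the bench lamp hangs behind and to the left of the turntable, 0.28 m up over (0.44, 0.35) rising to 0.46 m over (0.75, -0.07): push on the near side so that the wrist stays clear of it
- lock_lever (a joint): Angle of the lock lever about its upright pivot, anticlockwise from above positive: 0 = locked, at a stop, pointing to the base's -x -y (45 deg) over the red dot; 1.571 = free, at a stop, pointing to its +x -y over the green dot. Dry friction 0.03 N m (0.6 N near the knob): stays where left. Starts locked, 0 to 0.08
- lever_pivot (a point): On the lever's pivot, 110 mm from the turning axis along the base's -y, 42 mm above the bench. The pivot boss has radius 11 mm and its top is 47 to 50 mm above the bench
- lever_knob (a point): Centre of the lever's blue ball knob (radius 8 mm), 60 mm from the pivot, 42 mm above the bench. The lever is a level steel bar of 8.4 mm diameter, its axis at this height
- brass_dish: Brass dish of stones, 55 mm across, 14 mm high, loose in the turntable's pan and turning with it. Origin: centre of its underside, 46 mm above the bench. To be left seated
- loupe: Folding loupe, 26 x 64 x 15 mm, black and silver; loose bystander, to be left alone. Origin: centre of its underside
- red_ring: Black wheel on a red ring, 62 x 62 x 23 mm; loose bystander, to be left alone. Origin: centre of its underside
- cut_lube: Standing white bottle with a blue label and white cap, 34 x 34 x 77 mm; loose bystander, to be left alone. Origin: centre of its underside
- red_case: Flat red case, 34 x 66 x 14 mm; loose bystander, to be left alone. Origin: centre of its underside
Things that resemble listed ones, but are neither listed nor needed, are in the scene too. What is meant by the brass_dish is not orange, and is the larger of those in its own colour.

How it is judged:
By the outcome, as a careful person would: the job done as asked, in the order asked, and still so for the second after the job is handed in, with the robot touching nothing.
It also fails if it takes over 72 s, if anything falls off the work surface, if the arm or the gripper's body presses on something with over 40 N, if the wrist force passes 120 N, or if a joint passes its speed limit or range.

## Working session

There is one attempt and no reset: what is moved stays moved. The work goes in short steps, Python scripts to look and compute and a tool call to move; the robot and the scene stay as the last step left them, time stands still between calls to the robot, and variables do not carry over. Pictures are saved under pics/ and viewed, at most 10 in all, crops included, and the job is handed in when it is done.

Besides the shell and the picture viewer there is one more tool, called after "Call:" by a JSON object that holds its "name" and its "arguments". send_rows: Moves the arm, as the interface text tells. Its arguments: {"type":"object","properties":{"plan":{"type":"array","items":{"type":"array","items":{"type":"number"}}}},"required":["plan"]}

```bash
ls; mkdir -p pics; python3 - <<'E'
from rig import *
import cv2
s=read_state(); print(s['time_s'],s['position'],s['tcp_rot'],s['opening'],finger_overhang)
for n in("top","side"):
    p,d=capture(n); cv2.imwrite(f"pics/{n}0.png",p); c=calibration(n); print(n,c)
E
```

```text
pics
0.0 [0.22434687 0.58259554 0.23557022] [[-9.33110689e-01  3.59587510e-01 -1.12439106e-03]
 [ 3.59589060e-01  9.33108949e-01 -1.84303525e-03]
 [ 3.86446909e-04 -2.12407462e-03 -9.99997669e-01]] 0.9998270789861139 0.014
top {'fx': 468.307290712443, 'fy': 468.307290712443, 'cx': 327.0507259459502, 'cy': 244.24213125524903, 'xyz': array([0.34370733, 0.00199694, 0.90835546]), 'rotation': array([[ 0.09567076, -0.97507434,  0.20019276],
       [-0.99540498, -0.09452439,  0.01529946],
       [ 0.00400498, -0.20073658, -0.97963707]])}
side {'fx': 494.57166883194833, 'fy': 494.57166883194833, 'cx': 322.91756914415913, 'cy': 242.5975047742288, 'xyz': array([-0.04042593,  0.02818759,  0.6978774 ]), 'rotation': array([[-0.00658096, -0.75582882,  0.65473619],
       [-0.99994201,  0.01055553,  0.00213459],
       [-0.00852447, -0.65468418, -0.75585446]])}
```

View pics/top0.png

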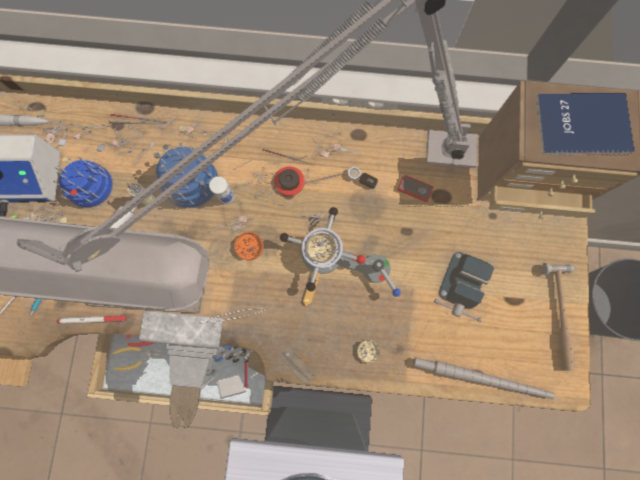

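View pics/side0.png

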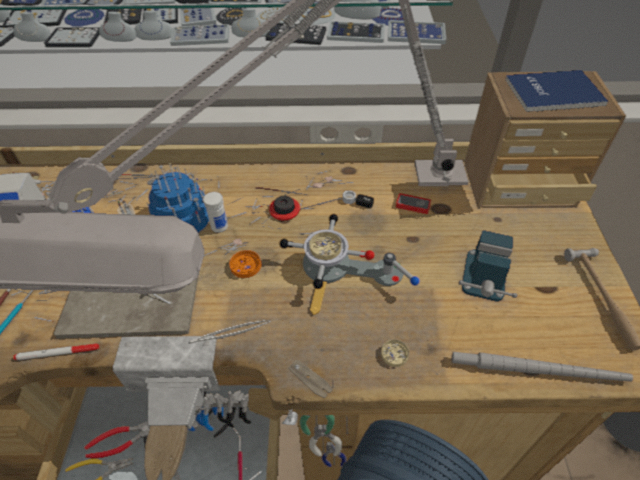

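The top view shows the turntable at (322,247), its red knob at (361,259), the lever's blue knob at (397,292) with its pivot near (378,266), and the tongue tip at about (308,297). 

Things that could be mistaken for the dish:
- Brass dish in the turntable at (322,247). This one is the larger brass dish, so I choose it.
- Small loose brass dish at (367,351).
- Orange dish at (248,246).

Red knob candidates are (361,259), the red ring at (290,181) and the red case at (415,188). I choose (361,259), which sits on the arm.

```bash
cat > h.py <<'E'
from rig import *
import cv2, numpy as np
def ray(n,u,v,z):
    c=calibration(n); d=c['rotation']@[(u-c['cx'])/c['fx'],(v-c['cy'])/c['fy'],1]
    return c['xyz']+d*(z-c['xyz'][2])/d[2]
def blobs(p,lo,hi,box,amin=15):
    x0,y0,x1,y1=box; h=cv2.cvtColor(p[y0:y1,x0:x1],cv2.COLOR_BGR2HSV)
    m=cv2.inRange(h,lo,hi); n,l,s,c=cv2.connectedComponentsWithStats(m)
    return [(c[i][0]+x0,c[i][1]+y0,int(s[i][4])) for i in range(1,n) if s[i][4]>=amin]
E
python3 - <<'E'
from h import *
for n,box in(("top",(270,195,420,310)),("side",(270,205,435,325))):
    p=cv2.imread(f"pics/{n}0.png")
    for k,lo,hi,z in(("red",(0,170,90),(6,255,255),.043),("red2",(174,170,90),(180,255,255),.043),("blue",(105,150,80),(125,255,255),.042),("black",(0,0,0),(180,255,45),.043),("green",(45,80,60),(85,255,255),.008),("tongue",(15,150,120),(28,255,255),.006)):
        for b in blobs(p,lo,hi,box): print(n,k,np.round(b,1),ray(n,b[0],b[1],z).round(4))
    x0,y0,x1,y1=box
    cv2.imwrite(f"pics/{n}c.png",cv2.resize(p[y0:y1,x0:x1],None,fx=4.8,fy=4.8,interpolation=cv2.INTER_CUBIC))
E
```

```text
top green [386.  262.5  17. ] [ 0.5026 -0.1017  0.008 ]
side red [284.8 213.4 201. ] [0.5992 0.1    0.043 ]
side red [412.6 208.4 110. ] [ 0.6085 -0.1372  0.043 ]
side red [368.7 254.8  64. ] [ 0.498  -0.0482  0.043 ]
side red [395.1 278.4  19. ] [ 0.4472 -0.0883  0.043 ]
side blue [414.4 280.4  46. ] [ 0.4435 -0.1196  0.042 ]
side black [282.7 209.9  82. ] [0.6082 0.1043 0.043 ]
side black [366.6 205.6  20. ] [ 0.6174 -0.0523  0.043 ]
side black [333.3 217.3  27. ] [0.5879 0.0107 0.043 ]
side black [283.5 243.5  46. ] [0.5258 0.0991 0.043 ]
side black [317.4 283.   62. ] [0.4394 0.0397 0.043 ]
side tongue [317.2 299.4 180. ] [0.4326 0.0407 0.006 ]
```

View pics/topc.png

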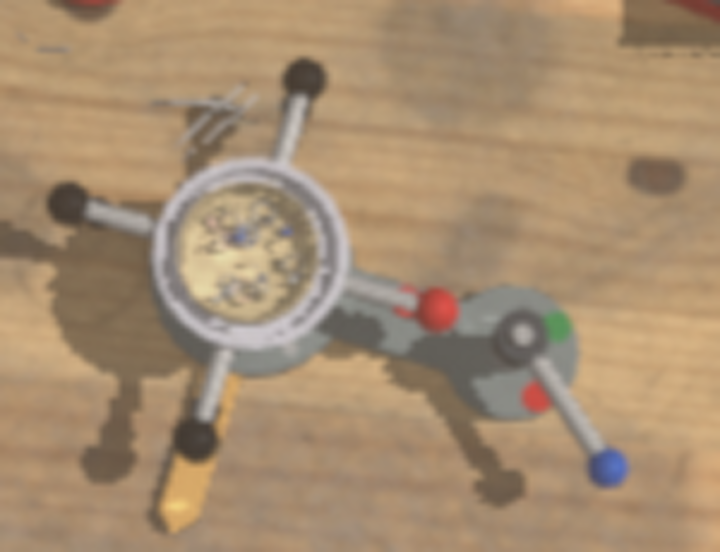

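The crop confirms it: red knob, blue knob, dots and tongue are all on the same fixture. I'll fit the geometry next, and check how the lamp sits relative to the path.

```bash
python3 - <<'E'
from h import *
f=lambda u,v:(270+u/4.8,195+v/4.8)
for k,u,v,z in(("b1",305,78,.043),("b2",197,440,.043),("b3",68,203,.043),("red",437,309,.043),("blue",608,467,.042),("boss",521,335,.049),("tip",175,525,.006),("tonguemid",203,450,.006)):
    print(k,ray("top",*f(u,v),z).round(4))
for n in("top","side"):
    p,d=capture(n);c=calibration(n)
    v,u=np.mgrid[0:480,0:640]; P=np.dstack([(u-c['cx'])/c['fx']*d,(v-c['cy'])/c['fy']*d,d])@c['rotation'].T+c['xyz']
    ok=(d>0)
    for y0 in np.arange(-.4,.8,.1):
        m=ok&(P[...,1]>=y0)&(P[...,1]<y0+.1)&(P[...,2]>.08)&(P[...,0]<.75)&(P[...,0]>.1)
        if m.sum()>20: q=P[m]; print(n,round(y0,1),m.sum(),"x",q[:,0].min().round(2),q[:,0].max().round(2),"z",q[:,2].min().round(2),q[:,2].max().round(2))
E
```

```text
b1 [0.5859 0.0093 0.043 ]
b2 [0.4379 0.0373 0.043 ]
b3 [0.5261 0.0975 0.043 ]
red [ 0.4979 -0.0507  0.043 ]
blue [ 0.4428 -0.1214  0.042 ]
boss [ 0.4898 -0.0835  0.049 ]
tip [0.4072 0.0441 0.006 ]
tonguemid [0.4381 0.036  0.006 ]
top -0.4 5986 x 0.62 0.75 z 0.08 0.23
top -0.3 3850 x 0.43 0.75 z 0.08 0.22
top -0.2 1279 x 0.72 0.75 z 0.09 0.38
top -0.1 2076 x 0.68 0.75 z 0.35 0.45
top -0.0 2816 x 0.61 0.72 z 0.34 0.43
top 0.1 1614 x 0.55 0.64 z 0.3 0.39
top 0.2 6072 x 0.37 0.67 z 0.08 0.35
top 0.3 6253 x 0.37 0.68 z 0.08 0.3
top 0.4 4564 x 0.37 0.61 z 0.08 0.25
top 0.5 1646 x 0.37 0.67 z 0.08 0.2
top 0.6 647 x 0.58 0.66 z 0.08 0.1
side -0.4 5886 x 0.61 0.75 z 0.08 0.23
side -0.3 3804 x 0.43 0.75 z 0.08 0.22
side -0.2 1454 x 0.72 0.74 z 0.08 0.37
side -0.1 535 x 0.1 0.74 z 0.28 0.37
side -0.0 1614 x 0.1 0.7 z 0.28 0.41
side 0.1 1773 x 0.55 0.64 z 0.3 0.39
side 0.2 7325 x 0.36 0.67 z 0.08 0.35
side 0.3 9457 x 0.36 0.68 z 0.08 0.3
side 0.4 4845 x 0.36 0.48 z 0.13 0.25
side 0.5 468 x 0.6 0.67 z 0.08 0.1
side 0.6 233 x 0.6 0.66 z 0.08 0.1
```

The lamp head spans x over 0.36, y 0.2 to 0.55, with its top at about 0.35. I'll rise to 0.45, close the fingers, turn, and pass over it.

Call:
{"name": "send_rows", "arguments": {"plan": [[255, 0, 0, -0.036, 0.124], [255, 0, 0, -0.036, 0.124], [255, 0, 0, -0.036, 0.124], [255, 0, 0, -0.036, 0.124], [255, 0, 0, -0.036, 0.124], [255, 0, 0, -0.036, 0.124], [255, 0, 0, 0, 0.124], [255, 0, 0, 0, 0.124], [255, 0, 0, 0, 0.124], [255, 0, 0, 0, 0.124], [255, 0, 0, 0, 0.124], [255, 0, 0, 0, 0.124], [255, 0, 0, 0, 0.124], [255, 0, 0, 0, 0.124], [255, 0, 0, 0, 0.124], [255, 0, 0, 0, 0.124], [255, 0, 0, 0, 0.124], [255, 0, 0, 0, 0]]}}

```text
time_s: 1.7
position: [0.2246, 0.583, 0.4522]
tcp_rot: [[0.788, 0.616, -0.0], [0.616, -0.788, -0.001], [-0.001, 0.0, -1.0]]
force: [-0.5, -0.1, -0.1]
opening: 0.006
grasp_force: 0.0
```

```bash
cat >> h.py <<'E'
def pose():
    s=read_state(); R=s['tcp_rot']; a=np.degrees(np.arctan2(R[1,0],R[0,0]))
    print("t",round(s['time_s'],2),"pos",s['position'].round(4),"a",a.round(2),"open",round(s['opening'],3),"F",np.round(s['force'],1),"j",np.round(s['joint_positions'],1))
    return s,R,a
def to(x,y,z,a=None):
    s,R,a0=pose(); print("tool shift",(R.T@(np.array([x,y,z])-s['position'])).round(4), "turn rad", None if a is None else round(np.radians(a0-a),4))
E
python3 -c "
from h import *
to(.443,-.0835,.45,38)"
```

```text
t 1.7 pos [0.2246 0.583  0.4522] a 38.03 open 0.006 F [-0.5 -0.1 -0.1] j [ 58.7  21.4  63.4  -0.   95.3 110.7]
tool shift [-0.2386  0.6596  0.0026] turn rad 0.0005
```

Call:
{"name": "send_rows", "arguments": {"plan": [[255, -0.0133, 0.0366, 0, 0], [255, -0.0133, 0.0366, 0, 0], [255, -0.0133, 0.0366, 0, 0], [255, -0.0133, 0.0366, 0, 0], [255, -0.0133, 0.0366, 0, 0], [255, -0.0133, 0.0366, 0, 0], [255, -0.0133, 0.0366, 0, 0], [255, -0.0133, 0.0366, 0, 0], [255, -0.0133, 0.0366, 0, 0], [255, -0.0133, 0.0366, 0, 0], [255, -0.0133, 0.0366, 0, 0], [255, -0.0133, 0.0366, 0, 0], [255, -0.0133, 0.0366, 0, 0], [255, -0.0133, 0.0366, 0, 0], [255, -0.0133, 0.0366, 0, 0], [255, -0.0133, 0.0366, 0, 0], [255, -0.0133, 0.0366, 0, 0], [255, -0.0133, 0.0366, 0, 0], [255, 0, 0, 0, 0], [255, 0, 0, 0, 0]]}}

```text
time_s: 3.37
position: [0.4436, -0.0845, 0.452]
tcp_rot: [[0.787, 0.617, -0.001], [0.617, -0.787, 0.001], [-0.0, -0.001, -1.0]]
force: [-0.1, 0.7, 0.8]
opening: 0.003
grasp_force: 0.0
```

```bash
python3 -c "
from h import *
to(.443,-.0835,.042,38)
p,d=capture('wrist'); cv2.imwrite('pics/w1.png',p); c=calibration('wrist'); print(c['xyz'],c['rotation'].round(3),c['fx'],c['cx'],c['cy'])
np.savez('w1.npz',**c)"
```

```text
t 3.37 pos [ 0.4436 -0.0845  0.452 ] a 38.07 open 0.003 F [-0.1  0.7  0.8] j [-25.    4.6  85.8   0.   89.7  26.9]
tool shift [ 4.0e-04 -6.0e-04  4.1e-01] turn rad 0.0013
[ 0.49668507 -0.04120813  0.60055444] [[ 0.617 -0.762 -0.198]
 [-0.787 -0.598 -0.153]
 [-0.002  0.25  -0.968]] 368.9136455580252 318.28320263505884 244.95669233294458
```

View pics/w1.png

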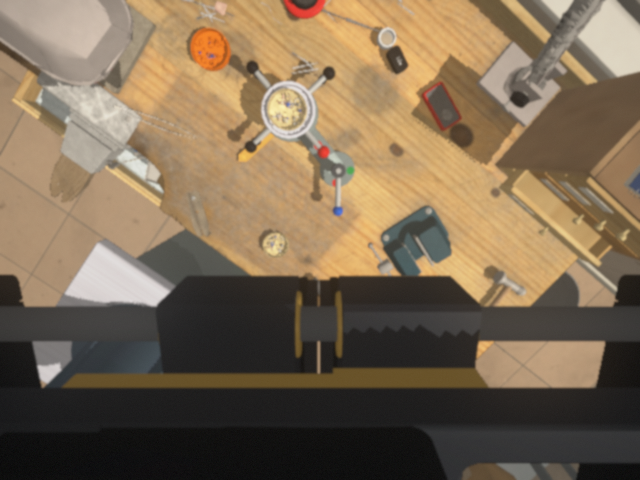

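The wrist view shows the turntable at (288,109), red knob (324,153), boss (339,170), blue knob (338,211) and tongue tip (243,158). I'll cross-check these against the earlier fit and start the descent.

```bash
python3 - <<'E'
from h import *
p=cv2.imread('pics/w1.png')
for b in blobs(p,(105,150,80),(125,255,255),(300,180,380,240)): print('blue',b,ray('wrist',b[0],b[1],.042).round(4))
for b in blobs(p,(0,150,90),(8,255,255),(300,130,350,170)): print('red',b,ray('wrist',b[0],b[1],.043).round(4))
print('boss',ray('wrist',339,170,.049).round(4))
E
```

```text
blue (np.float64(338.36842105263156), np.float64(211.0), 19) [ 0.4436 -0.1206  0.042 ]
red (np.float64(323.3666666666667), np.float64(151.95555555555555), 90) [ 0.4981 -0.0483  0.043 ]
boss [ 0.4921 -0.0822  0.049 ]
```

Call:
{"name": "send_rows", "arguments": {"plan": [[255, 0, 0, 0.035, 0], [255, 0, 0, 0.035, 0], [255, 0, 0, 0.035, 0], [255, 0, 0, 0.035, 0], [255, 0, 0, 0.035, 0], [255, 0, 0, 0.035, 0], [255, 0, 0, 0.035, 0], [255, 0, 0, 0.035, 0], [255, 0, 0, 0.035, 0], [255, 0, 0, 0, 0]]}}

```text
time_s: 4.25
position: [0.4391, -0.0795, 0.1327]
tcp_rot: [[0.784, 0.62, -0.012], [0.62, -0.784, 0.006], [-0.006, -0.012, -1.0]]
force: [-0.6, 0.6, -0.6]
opening: 0.0
grasp_force: 0.0
```

Call:
{"name": "send_rows", "arguments": {"plan": [[255, 0, 0, 0.03, 0], [255, 0, 0, 0.03, 0], [255, 0, 0, 0.025, 0], [255, 0, 0, 0.01, 0], [255, 0, 0, 0, 0], [255, 0, 0, 0, 0], [255, 0, 0, 0, 0]]}}

```text
time_s: 4.83
position: [0.4446, -0.0827, 0.0444]
tcp_rot: [[0.786, 0.619, 0.003], [0.619, -0.786, -0.001], [0.002, 0.003, -1.0]]
force: [-0.2, -1.3, 0.2]
opening: 0.008
grasp_force: 0.0
```

```bash
python3 - <<'E'
from h import *
s,R,a=pose()
P=np.array([.491,-.083,.042]); d=R.T@(P-s['position']); print("pivot in tool",d.round(4))
p,dd=capture('wrist'); cv2.imwrite('pics/w2.png',p)
E
```

```text
t 4.83 pos [ 0.4446 -0.0827  0.0444] a 38.23 open 0.008 F [-0.2 -1.3  0.2] j [-24.7  38.1 115.1   0.   26.6  27. ]
pivot in tool [0.0363 0.0289 0.0025]
```

View pics/w2.png

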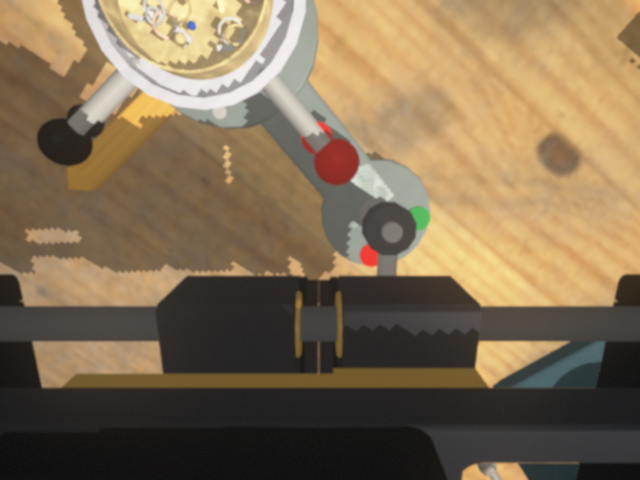

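The close view shows boss (390,230), lever bar at (388,265), and red and green dots at (371,255) and (418,217), with the closed fingers left of the bar. I'll swing it anticlockwise about the pivot.

Call:
{"name": "send_rows", "arguments": {"plan": [[255, 0, 0.005, 0.002, 0], [255, 0, 0.005, 0, 0], [255, -0.0012, 0.0026, 0, -0.07], [255, -0.0012, 0.0026, 0, -0.07], [255, -0.0012, 0.0026, 0, -0.07], [255, -0.0012, 0.0026, 0, -0.07], [255, -0.0012, 0.0026, 0, -0.07], [255, -0.0012, 0.0026, 0, -0.07], [255, -0.0012, 0.0026, 0, -0.07], [255, -0.0012, 0.0026, 0, -0.07], [255, -0.0012, 0.0026, 0, -0.07], [255, -0.0012, 0.0026, 0, -0.07], [255, -0.0012, 0.0026, 0, -0.07], [255, -0.0012, 0.0026, 0, -0.07], [255, -0.0012, 0.0026, 0, -0.07], [255, -0.0012, 0.0026, 0, -0.07], [255, -0.0012, 0.0026, 0, -0.07], [255, -0.0012, 0.0026, 0, -0.07], [255, 0, 0, 0, 0]]}}

```text
time_s: 6.47
position: [0.4805, -0.1232, 0.041]
tcp_rot: [[-0.214, 0.977, 0.002], [0.977, 0.214, -0.001], [-0.001, 0.001, -1.0]]
force: [-0.9, -0.4, -0.3]
opening: 0.004
grasp_force: 0.0
```

```bash
cat >> h.py <<'E'
B=((105,150,60),(125,255,255))
def lever():
    for n in("top","side"):
        p,d=capture(n)
        for b in blobs(p,*B,(355,230,440,320),8):
            q=ray(n,b[0],b[1],.042); w=q[:2]-[.491,-.083]; print(n,"blue",np.round(b,1),q.round(4),"r",np.hypot(*w).round(4),"ang",np.degrees(np.arctan2(w[1],w[0])).round(1))
E
python3 - <<'E'
from h import *
s,R,a=pose(); print("pivot in tool",(R.T@(np.array([.491,-.083,.042])-s['position'])).round(4)); lever()
E
```

```text
t 6.47 pos [ 0.4805 -0.1232  0.041 ] a 102.36 open 0.004 F [-0.9 -0.4 -0.3] j [-27.3  39.8 108.8  -0.   31.3 -39.7]
pivot in tool [ 0.037   0.0189 -0.001 ]
```

Call:
{"name": "send_rows", "arguments": {"plan": [[255, -0.0012, 0.0026, 0, -0.07], [255, -0.0012, 0.0026, 0, -0.07], [255, -0.0012, 0.0026, 0, -0.07], [255, -0.0012, 0.0026, 0, -0.07], [255, -0.0006, 0.0013, 0, -0.035], [255, 0, 0, 0, 0], [255, 0, 0, 0, 0]]}}

```text
time_s: 7.15
position: [0.4922, -0.1234, 0.0407]
tcp_rot: [[-0.504, 0.864, 0.0], [0.864, 0.504, -0.0], [-0.0, 0.0, -1.0]]
force: [-0.5, 0.0, -0.4]
opening: -0.0
grasp_force: 0.0
```

```bash
python3 - <<'E'
from h import *
s,R,a=pose(); print("pivot in tool",(R.T@(np.array([.491,-.083,.042])-s['position'])).round(4), "F tool",(R.T@s['force']).round(2)); lever()
p,d=capture('wrist'); cv2.imwrite('pics/w3.png',p)
E
```

```text
t 7.15 pos [ 0.4922 -0.1234  0.0407] a 120.25 open -0.0 F [-0.5  0.  -0.4] j [-26.7  40.2 107.1   0.   32.7 -57. ]
pivot in tool [ 0.0356  0.0193 -0.0013] F tool [ 0.27 -0.43  0.45]
```

View pics/w3.png

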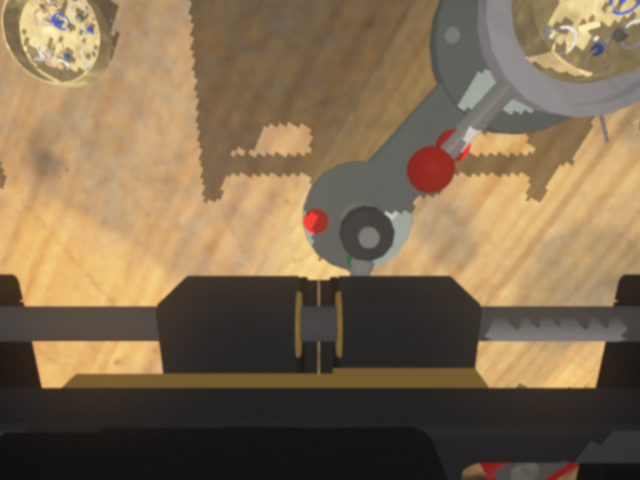

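The lever now points almost over the green dot: bar at (363,268), green at (352,262). I'll ease it on to the stop.

Call:
{"name": "send_rows", "arguments": {"plan": [[255, -0.0004, 0.001, 0, -0.025], [255, -0.0004, 0.001, 0, -0.025], [255, -0.0002, 0.001, 0, -0.015], [255, 0, 0, 0, 0], [255, 0, 0, 0, 0]]}}

```text
time_s: 7.72
position: [0.4954, -0.1227, 0.0405]
tcp_rot: [[-0.56, 0.828, 0.0], [0.828, 0.56, -0.0], [-0.0, 0.0, -1.0]]
force: [0.4, 0.4, 0.3]
opening: 0.004
grasp_force: 0.1
```

Call:
{"name": "send_rows", "arguments": {"plan": [[255, 0, 0.001, 0, 0], [255, 0, 0.001, 0, 0], [255, 0, 0, 0, 0], [255, 0, 0, 0, 0]]}}

```text
time_s: 8.05
position: [0.497, -0.1215, 0.0406]
tcp_rot: [[-0.561, 0.828, 0.0], [0.828, 0.561, 0.0], [-0.0, 0.0, -1.0]]
force: [-0.2, -0.1, -0.2]
opening: 0.005
grasp_force: 0.1
```

Call:
{"name": "send_rows", "arguments": {"plan": [[255, 0, 0.001, 0, 0], [255, 0, 0.001, 0, 0], [255, 0, 0, 0, 0], [255, 0, 0, 0, 0]]}}

```text
time_s: 8.38
position: [0.4987, -0.1203, 0.0406]
tcp_rot: [[-0.561, 0.828, 0.0], [0.828, 0.561, 0.0], [-0.0, 0.0, -1.0]]
force: [0.5, -0.1, 0.8]
opening: 0.01
grasp_force: 0.0
```

Call:
{"name": "send_rows", "arguments": {"plan": [[255, 0, 0.001, 0, 0], [255, 0, 0.001, 0, 0], [255, 0, 0, 0, 0], [255, 0, 0, 0, 0]]}}

```text
time_s: 8.72
position: [0.4997, -0.1196, 0.0405]
tcp_rot: [[-0.561, 0.828, -0.001], [0.828, 0.561, -0.0], [0.0, -0.001, -1.0]]
force: [-2.4, -4.0, 0.6]
opening: 0.005
grasp_force: 2.3
```

```bash
python3 - <<'E'
from h import *
s,R,a=pose(); print("pivot in tool",(R.T@(np.array([.491,-.083,.042])-s['position'])).round(4), "F tool",(R.T@s['force']).round(2)); lever()
E
```

```text
t 8.72 pos [ 0.4997 -0.1196  0.0405] a 124.12 open 0.005 F [-2.4 -4.   0.6] j [-2.590e+01  4.040e+01  1.061e+02 -1.000e-01  3.350e+01 -6.000e+01]
pivot in tool [ 0.0352  0.0133 -0.0015] F tool [-1.97 -4.29 -0.58]
```

The reaction of 4 N shows the stop. I'll give one more small push, then back off and rise.

Call:
{"name": "send_rows", "arguments": {"plan": [[255, 0, 0.001, 0, 0], [255, 0, 0, 0, 0], [255, 0, 0, 0, 0]]}}

```text
time_s: 9.07
position: [0.4998, -0.1195, 0.0405]
tcp_rot: [[-0.561, 0.828, -0.003], [0.828, 0.561, -0.001], [0.001, -0.002, -1.0]]
force: [-5.5, -7.9, 2.2]
opening: 0.005
grasp_force: 4.2
```

Call:
{"name": "send_rows", "arguments": {"plan": [[255, 0, -0.006, 0, 0], [255, -0.002, -0.008, 0, 0], [255, 0, 0, -0.03, 0], [255, 0, 0, -0.04, 0], [255, 0, 0, -0.04, 0], [255, 0, 0, 0, 0], [255, 0, 0, 0, 0], [255, 0, 0, 0, 0]]}}

```text
time_s: 9.73
position: [0.4902, -0.128, 0.1504]
tcp_rot: [[-0.56, 0.828, 0.0], [0.828, 0.56, 0.0], [0.0, 0.0, -1.0]]
force: [-0.2, 0.2, 0.3]
opening: 0.001
grasp_force: 0.0
```

```bash
python3 - <<'E'
from h import *
s,R,a=pose(); lever()
for n in("top","side","wrist"):
    p,d=capture(n); cv2.imwrite(f'pics/{n}4.png',p)
c=np.hstack([cv2.resize(cv2.imread('pics/wrist4.png'),(400,300)),cv2.resize(cv2.imread('pics/side4.png')[200:330,260:434],(400,300))]); cv2.imwrite('pics/m4.png',c)
E
```

```text
t 9.73 pos [ 0.4902 -0.128   0.1504] a 124.08 open 0.001 F [-0.2  0.2  0.3] j [-27.3  28.6 103.7   0.   47.6 -61.4]
side blue [416.5 242.6  29. ] [ 0.5254 -0.1338  0.042 ] r 0.0613 ang -55.9
```

View pics/m4.png

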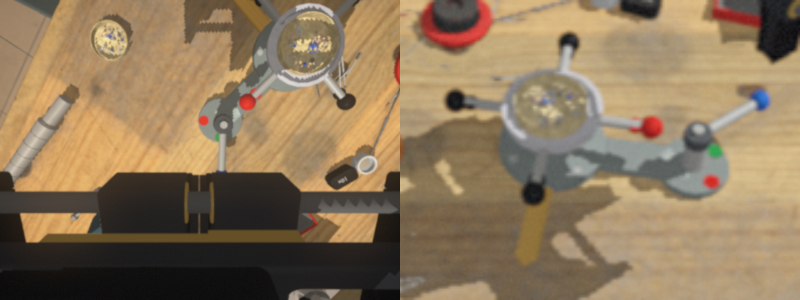

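The lever reads -55.9°, at its free stop by the green dot. Next I'll move to the right side of the near black arm, which points along the tongue.

Call:
{"name": "send_rows", "arguments": {"plan": [[255, 0, 0, 0, -0.112], [255, 0, 0, 0, -0.112], [255, 0, 0, 0, -0.112], [255, 0, 0, 0, -0.112], [255, 0, 0, 0, -0.112], [255, 0, 0, 0, -0.112], [255, 0, 0, 0, -0.112], [255, 0.0129, 0.0258, 0, 0], [255, 0.0129, 0.0258, 0, 0], [255, 0.0129, 0.0258, 0, 0], [255, 0.0129, 0.0258, 0, 0], [255, 0.0129, 0.0258, 0, 0], [255, 0, 0, 0, 0], [255, 0, 0, 0, 0]]}}

```text
time_s: 11.15
position: [0.4508, 0.012, 0.1499]
tcp_rot: [[-0.982, 0.188, -0.002], [0.188, 0.982, 0.0], [0.002, 0.0, -1.0]]
force: [0.2, 0.1, 0.9]
opening: 0.006
grasp_force: 0.0
```

```bash
python3 -c "
from h import *
to(.4517,.0108,.042,169)"
```

```text
t 11.15 pos [0.4508 0.012  0.1499] a 169.19 open 0.006 F [0.2 0.1 0.9] j [-12.7  25.5 111.3  -0.   43.3 -91.9]
tool shift [-0.0013 -0.001   0.1079] turn rad 0.0032
```

Call:
{"name": "send_rows", "arguments": {"plan": [[255, 0, 0, 0.036, 0], [255, 0, 0, 0.036, 0], [255, 0, 0, 0.026, 0], [255, 0, 0, 0.01, 0], [255, 0, 0, 0, 0], [255, -0.001, 0.004, 0, 0], [255, 0, 0.004, 0, 0], [255, 0, 0.002, 0, 0], [255, 0, 0, 0, 0], [255, 0, 0, 0, 0]]}}

```text
time_s: 11.98
position: [0.4554, 0.0204, 0.0434]
tcp_rot: [[-0.982, 0.19, 0.002], [0.19, 0.982, -0.0], [-0.002, -0.0, -1.0]]
force: [0.3, -1.1, 0.5]
opening: 0.007
grasp_force: 0.0
```

```bash
python3 - <<'E'
from h import *
s,R,a=pose(); print("axis in tool",(R.T@(np.array([.5125,.0244,.042])-s['position'])).round(4))
E
```

```text
t 11.98 pos [0.4554 0.0204 0.0434] a 169.05 open 0.007 F [ 0.3 -1.1  0.5] j [-11.5  38.3 114.6  -0.   27.  -90.6]
axis in tool [-0.0553  0.0147  0.0015]
```

Call:
{"name": "send_rows", "arguments": {"plan": [[255, 0.0006, 0.003, 0, 0.03], [255, 0.0008, 0.0033, 0, 0.06], [255, 0.0008, 0.0033, 0, 0.06], [255, 0.0008, 0.0033, 0, 0.06], [255, 0.0008, 0.0033, 0, 0.06], [255, 0.0008, 0.0033, 0, 0.06], [255, 0.0008, 0.0033, 0, 0.06], [255, 0.0008, 0.0033, 0, 0.06], [255, 0.0008, 0.0033, 0, 0.06], [255, 0.0008, 0.0033, 0, 0.06], [255, 0.0008, 0.0033, 0, 0.06], [255, 0.0008, 0.0033, 0, 0.06], [255, 0.0008, 0.0033, 0, 0.06], [255, 0.0008, 0.0033, 0, 0.06], [255, 0.0008, 0.0033, 0, 0.06], [255, 0.0008, 0.0033, 0, 0.06], [255, 0.0008, 0.0033, 0, 0.06], [255, 0, 0, 0, 0], [255, 0, 0, 0, 0]]}}

```text
time_s: 13.57
position: [0.477, 0.0708, 0.043]
tcp_rot: [[-0.381, 0.925, 0.001], [0.925, 0.381, -0.0], [-0.001, 0.001, -1.0]]
force: [0.9, -0.1, 0.0]
opening: 0.006
grasp_force: 0.0
```

```bash
cat >> h.py <<'E'
AX=np.array([.5125,.0244])
def red():
    for n in("top","side","wrist"):
        p,d=capture(n)
        for b in blobs(p,(0,150,60),(8,255,255),(0,0,640,480),12):
            q=ray(n,b[0],b[1],.043); w=q[:2]-AX; r=np.hypot(*w)
            if abs(r-.075)<.012: print(n,"red",np.round(b,1),q.round(4),"r",r.round(4),"ang",(np.degrees(np.arctan2(w[1],w[0]))%360).round(1))
E
python3 - <<'E'
from h import *
s,R,a=pose(); print("axis in tool",(R.T@(np.array([.5125,.0244,.042])-s['position'])).round(4)); red()
E
```

```text
t 13.57 pos [0.477  0.0708 0.043 ] a 112.39 open 0.006 F [ 0.9 -0.1  0. ] j [ -4.9  39.1 110.7   0.   30.1 -27.3]
axis in tool [-0.0564  0.0151  0.0011]
top red [335.2 285.7  46. ] [ 0.444 -0.007  0.043] r 0.0753 ang 204.6
side red [344.7 280.1  78. ] [ 0.4447 -0.0052  0.043 ] r 0.0739 ang 203.6
```

Call:
{"name": "send_rows", "arguments": {"plan": [[255, 0.0007, 0.0033, 0, 0.06], [255, 0.0007, 0.0033, 0, 0.06], [255, 0.0007, 0.0033, 0, 0.06], [255, 0.0007, 0.0033, 0, 0.06], [255, 0.0007, 0.0033, 0, 0.06], [255, 0.0007, 0.0033, 0, 0.06], [255, 0.0007, 0.0033, 0, 0.06], [255, 0.0007, 0.0033, 0, 0.06], [255, 0.0004, 0.0016, 0, 0.03], [255, 0, 0, 0, 0], [255, 0, 0, 0, 0]]}}

```text
time_s: 14.63
position: [0.5026, 0.0812, 0.0425]
tcp_rot: [[0.119, 0.993, -0.001], [0.993, -0.119, 0.0], [-0.0, -0.001, -1.0]]
force: [-0.1, 0.7, -0.6]
opening: 0.008
grasp_force: 0.2
```

```bash
python3 - <<'E'
from h import *
s,R,a=pose(); print("axis in tool",(R.T@(np.array([.5125,.0244,.042])-s['position'])).round(4)); red()
for n,box in(("top",(270,195,420,310)),("side",(270,205,420,325))):
    p,d=capture(n); cv2.imwrite(f"pics/{n}5.png",p)
    x0,y0,x1,y1=box; q=cv2.resize(p[240:320,285:345],(390,520),interpolation=cv2.INTER_CUBIC); cv2.imwrite(f"pics/{n}5c.png",q)
cv2.imwrite("pics/m5.png",np.hstack([cv2.imread("pics/top5c.png"),cv2.imread("pics/side5c.png")]))
E
```

```text
t 14.63 pos [0.5026 0.0812 0.0425] a 83.15 open 0.008 F [-0.1  0.7 -0.6] j [ -3.4  40.1 106.8  -0.   33.2   3.4]
axis in tool [-0.0552  0.0166  0.0004]
top red [315.9 287.2  49. ] [0.4377 0.0282 0.043 ] r 0.0749 ang 177.1
side red [324.  283.6  73. ] [0.4382 0.0289 0.043 ] r 0.0744 ang 176.6
```

View pics/m5.png

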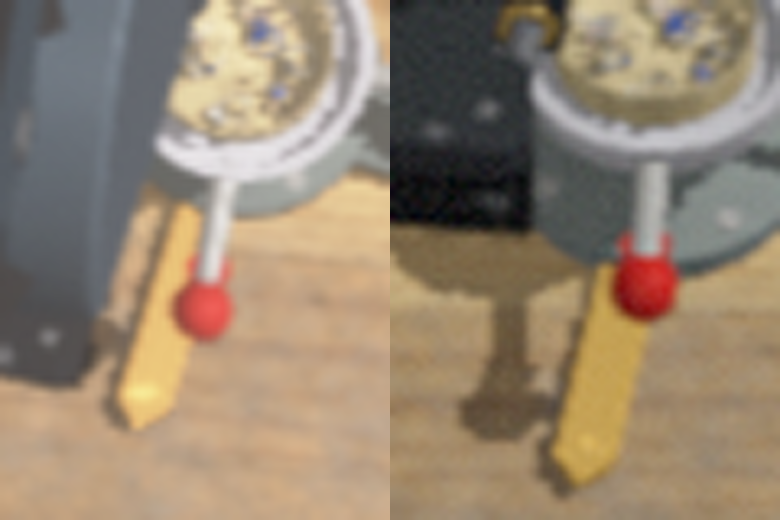

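Red is about 8° short of the tongue: knob at crop (205,310) in top, against a tongue line running (185,220) to (135,420). I'll measure the tongue's middle line in both views.

```bash
cat >> h.py <<'E'
def tongue(n,p):
    h=cv2.cvtColor(p,cv2.COLOR_BGR2HSV); m=cv2.inRange(h,(14,130,150),(30,255,255)); k=np.zeros_like(m); k[265:320,295:335]=255; m&=k
    N,l,s,c=cv2.connectedComponentsWithStats(m); i=1+np.argmax(s[1:,4]); v,u=np.nonzero(l==i)
    Q=np.array([ray(n,a,b,.006)[:2] for a,b in zip(u,v)])
    vx,vy,x0,y0=cv2.fitLine(Q.astype(np.float32),cv2.DIST_L2,0,1e-4,1e-4).ravel()
    d=np.array([vx,vy]); d*=-np.sign(vx); c0=np.array([x0,y0]); nrm=np.array([-d[1],d[0]]); t=(Q-c0)@nrm; al=(Q-c0)@d
    print(n,"tongue n",len(u),"dir",np.degrees(np.arctan2(d[1],d[0])).round(2),"len",np.ptp(al).round(4),"width",np.ptp(t).round(4),"axis off",((AX-c0)@nrm).round(4))
    # mid of 25..110 mm part by width profile
    for lo in np.arange(al.min(),al.max(),.012):
        s_=(al>=lo)&(al<lo+.012)
        if s_.sum()>5: q=c0+d*(lo+.006)+nrm*(t[s_].min()+t[s_].max())/2; print("   mid",q.round(4),"w",np.ptp(t[s_]).round(4),"ang from axis",np.degrees(np.arctan2(*(q-AX)[::-1])).round(2))
E
python3 - <<'E'
from h import *
for n in("top","side"): tongue(n,cv2.imread(f"pics/{n}5.png"))
E
```

```text
top tongue n 3 dir -174.17 len 0.0039 width 0.0 axis off 0.0178
side tongue n 255 dir 171.81 len 0.0675 width 0.0176 axis off 0.0056
   mid [0.465  0.0406] w 0.004 ang from axis 161.16
   mid [0.4525 0.0376] w 0.0155 ang from axis 167.63
   mid [0.4406 0.0394] w 0.0162 ang from axis 168.24
   mid [0.4288 0.0419] w 0.0156 ang from axis 168.22
   mid [0.4171 0.0443] w 0.0159 ang from axis 168.24
   mid [0.4053 0.0466] w 0.0134 ang from axis 168.29
```

Call:
{"name": "send_rows", "arguments": {"plan": [[255, 0.0003, 0.0012, 0, 0.02], [255, 0.0003, 0.0012, 0, 0.02], [255, 0.0003, 0.0012, 0, 0.02], [255, 0.0003, 0.0012, 0, 0.02], [255, 0.0003, 0.0012, 0, 0.02], [255, 0, 0, 0, 0], [255, 0, 0, 0, 0], [255, 0, 0, 0, 0]]}}

```text
time_s: 15.55
position: [0.5097, 0.0816, 0.0426]
tcp_rot: [[0.219, 0.976, 0.001], [0.976, -0.219, -0.0], [0.0, 0.001, -1.0]]
force: [-0.5, 0.7, -0.1]
opening: 0.007
grasp_force: 0.1
```

```bash
python3 - <<'E'
from h import *
s,R,a=pose(); red()
for n in("top","side"): p,d=capture(n); cv2.imwrite(f"pics/{n}6.png",p)
p=cv2.imread("pics/top6.png"); h=cv2.cvtColor(p,cv2.COLOR_BGR2HSV)
for u,v in((313,276),(309,294),(308,300),(306,297)): print(u,v,h[v,u])
tongue("side",cv2.imread("pics/side6.png"))
E
```

```text
t 15.55 pos [0.5097 0.0816 0.0426] a 77.34 open 0.007 F [-0.5  0.7 -0.1] j [ -3.3  40.3 105.8  -0.   33.8   9.3]
top red [311.  286.3  48. ] [0.4385 0.0374 0.043 ] r 0.0751 ang 170.0
side red [317.7 282.7  79. ] [0.44   0.0391 0.043 ] r 0.074 ang 168.6
313 276 [ 16  15 189]
309 294 [ 20 121 236]
308 300 [ 24 107 245]
306 297 [ 20 122 235]
side tongue n 249 dir 165.5 len 0.0675 width 0.0173 axis off -0.0043
   mid [0.4628 0.0288] w 0.0046 ang from axis 174.99
   mid [0.4525 0.0368] w 0.0153 ang from axis 168.28
   mid [0.4408 0.0396] w 0.0159 ang from axis 167.99
   mid [0.429  0.0419] w 0.0157 ang from axis 168.19
   mid [0.4173 0.0443] w 0.0159 ang from axis 168.19
   mid [0.4054 0.0464] w 0.0117 ang from axis 168.41
```

Close. I'll retreat and look from straight above with the wrist camera for a precise check.

Call:
{"name": "send_rows", "arguments": {"plan": [[255, 0, -0.006, 0, 0], [255, 0, -0.006, 0, 0], [255, 0, 0, -0.03, 0], [255, 0, 0, -0.04, 0], [255, 0, 0, -0.04, 0], [255, 0, 0, -0.04, 0], [255, -0.037, -0.0015, 0, 0], [255, -0.037, -0.0015, 0, 0], [255, -0.037, -0.0015, 0, 0], [255, -0.037, -0.0015, 0, 0], [255, 0, 0, 0, 0], [255, 0, 0, 0, 0], [255, 0, 0, 0, 0]]}}

```text
time_s: 16.88
position: [0.4585, -0.0583, 0.1924]
tcp_rot: [[0.22, 0.975, -0.001], [0.975, -0.22, 0.001], [0.001, -0.001, -1.0]]
force: [0.2, -0.7, 0.4]
opening: 0.005
grasp_force: 0.0
```

```bash
python3 - <<'E'
from h import *
s,R,a=pose(); red(); lever()
for n in("top","side","wrist"): p,d=capture(n); cv2.imwrite(f"pics/{n}7.png",p)
E
```

```text
t 16.88 pos [ 0.4585 -0.0583  0.1924] a 77.28 open 0.005 F [ 0.2 -0.7  0.4] j [-21.2  21.8 107.5   0.   50.8  -8.5]
side red [318.  282.7  72. ] [0.44   0.0387 0.043 ] r 0.0739 ang 168.9
wrist red [267.6 120.9 447. ] [0.4405 0.0385 0.043 ] r 0.0734 ang 168.9
side blue [416.7 242.7  32. ] [ 0.5251 -0.1341  0.042 ] r 0.0614 ang -56.2
```

View pics/wrist7.png

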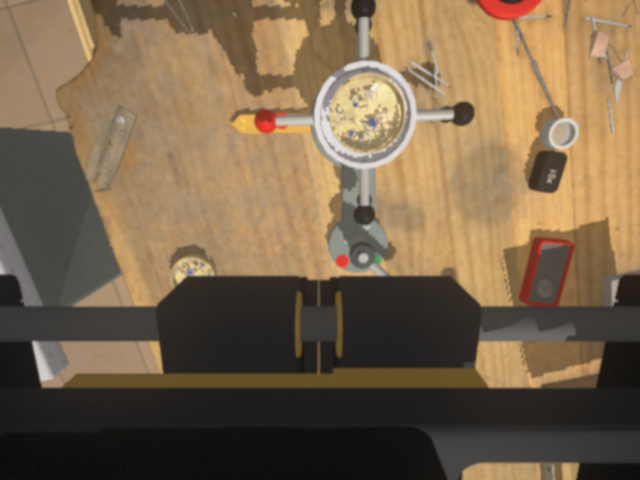

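The wrist view shows the red knob at (267,121), black knobs at (363,7), (463,114) and (364,215), tongue tip at (237,124), and the boss at (362,258). I'll fit all of these in this one image.

```bash
cat >> h.py <<'E'
def fine(n,p,tbox,kbox):
    K={}
    for k,(lo,hi) in {"r":((0,150,60),(8,255,255)),"k":((0,0,0),(180,255,62))}.items():
        for b in blobs(p,lo,hi,kbox,60):
            if b[2]<700: K.setdefault(k,[]).append((b,ray(n,b[0],b[1],.043)[:2]))
    for k in K: print(k,[(np.round(b,1).tolist(),q.round(4).tolist()) for b,q in K[k]])
    h=cv2.cvtColor(p,cv2.COLOR_BGR2HSV); x0,y0,x1,y1=tbox
    m=cv2.inRange(h[y0:y1,x0:x1],(12,110,150),(30,255,255))
    for u in range(x0,x1,3):
        v=np.nonzero(m[:,u-x0])[0]
        if len(v)>3: a,b=v.min()+y0,v.max()+y0; qa,qb=ray(n,u,a-.5,.006)[:2],ray(n,u,b+.5,.006)[:2]; print(u,a,b,"w",np.hypot(*(qa-qb)).round(4),"mid",((qa+qb)/2).round(4))
E
python3 - <<'E'
from h import *
fine("wrist",cv2.imread("pics/wrist7.png"),(228,105,318,142),(220,0,490,240))
E
```

```text
r [([484.4, 5.2, 131.0], [0.6117, 0.08]), ([266.4, 120.4, 429.0], [0.44, 0.0384])]
k [([362.4, 7.5, 336.0], [0.5264, 0.0976]), ([460.0, 108.1, 75.0], [0.586, 0.0148]), ([362.8, 213.7, 206.0], [0.4985, -0.0489])]
228 105 127 w 0.0188 mid [0.4044 0.0527]
231 105 127 w 0.0188 mid [0.407  0.0522]
234 105 127 w 0.0188 mid [0.4095 0.0516]
237 106 130 w 0.0205 mid [0.4115 0.0495]
240 114 133 w 0.0165 mid [0.4129 0.0446]
243 105 134 w 0.0246 mid [0.4163 0.0471]
246 106 140 w 0.0288 mid [0.418  0.0437]
249 105 141 w 0.0305 mid [0.4205 0.0432]
252 114 141 w 0.0232 mid [0.4221 0.0391]
255 115 141 w 0.0224 mid [0.4245 0.0381]
258 130 141 w 0.01 mid [0.4255 0.0316]
261 133 141 w 0.0075 mid [0.4277 0.0298]
264 134 141 w 0.0067 mid [0.4301 0.0288]
273 108 133 w 0.0213 mid [0.4413 0.0407]
276 105 133 w 0.0237 mid [0.4441 0.0413]
279 105 134 w 0.0246 mid [0.4465 0.0403]
282 105 134 w 0.0246 mid [0.4491 0.0398]
285 105 134 w 0.0246 mid [0.4516 0.0392]
288 105 135 w 0.0254 mid [0.454  0.0382]
291 105 134 w 0.0246 mid [0.4566 0.0381]
294 107 133 w 0.0221 mid [0.4591 0.0371]
297 105 140 w 0.0296 mid [0.4611 0.0345]
300 106 141 w 0.0296 mid [0.4634 0.0331]
303 105 139 w 0.0287 mid [0.4662 0.0338]
306 105 138 w 0.0279 mid [0.4689 0.0336]
309 126 141 w 0.0133 mid [0.4692 0.0235]
```

```bash
sed -i 's/(12,110,150),(30/(12,S,150),(30/; s/def fine(n,p,tbox,kbox)/def fine(n,p,tbox,kbox,S=150)/' h.py; python3 - <<'E'
from h import *
p=cv2.imread("pics/wrist7.png"); h=cv2.cvtColor(p,cv2.COLOR_BGR2HSV)
print("col 246",h[108:145,246].tolist()); print("col 252 S",h[108:145,252,1].tolist());print("col 288 S",h[105:145,288,1].tolist());print("col 300 S",h[105:145,300,1].tolist())
q=cv2.resize(p[95:150,220:320],(800,440),interpolation=cv2.INTER_CUBIC); cv2.imwrite("pics/w7c.png",q)
E
```

```text
col 246 [[16, 111, 145], [16, 112, 121], [16, 108, 111], [15, 108, 111], [16, 113, 115], [17, 130, 133], [18, 153, 173], [18, 162, 215], [19, 160, 231], [20, 161, 234], [20, 160, 236], [20, 161, 236], [20, 161, 236], [20, 160, 238], [20, 159, 239], [20, 160, 240], [20, 160, 238], [20, 161, 236], [19, 161, 234], [19, 160, 233], [19, 163, 232], [19, 160, 232], [19, 161, 231], [19, 160, 231], [19, 157, 227], [18, 144, 212], [17, 122, 193], [17, 111, 184], [16, 107, 183], [16, 105, 180], [16, 105, 177], [16, 107, 178], [16, 110, 176], [16, 109, 178], [15, 111, 180], [16, 110, 183], [15, 111, 184]]
col 252 S [104, 104, 104, 105, 113, 133, 154, 161, 160, 162, 163, 160, 162, 162, 162, 161, 160, 161, 163, 162, 162, 163, 162, 160, 155, 142, 124, 113, 115, 115, 115, 113, 112, 113, 114, 115, 113]
col 288 S [117, 117, 115, 114, 111, 107, 112, 123, 130, 113, 78, 41, 28, 25, 25, 24, 24, 25, 25, 32, 64, 113, 147, 159, 159, 160, 157, 146, 127, 114, 110, 107, 105, 105, 104, 101, 98, 96, 94, 97]
col 300 S [109, 110, 109, 108, 111, 107, 112, 122, 123, 92, 50, 31, 26, 23, 24, 24, 23, 23, 25, 39, 78, 125, 151, 157, 158, 158, 151, 137, 118, 110, 109, 109, 110, 112, 112, 112, 110, 106, 104, 102]
```

View pics/w7c.png

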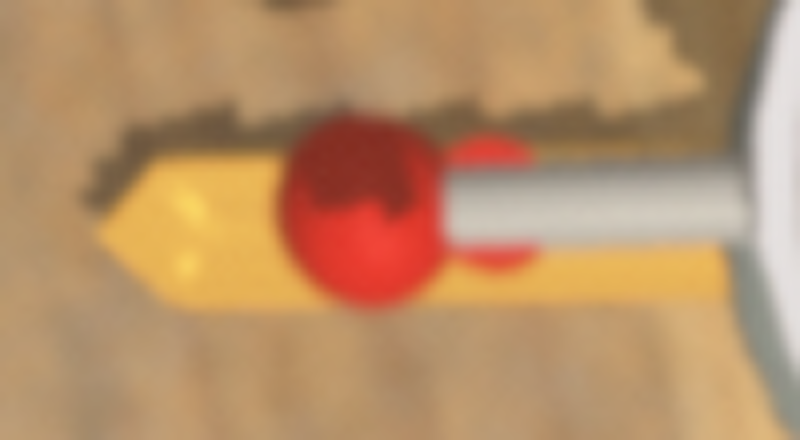

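```bash
python3 - <<'E'
from h import *
an=lambda d:np.degrees(np.arctan2(d[1],d[0])).round(2)
T=[ray("wrist",u,v,.006)[:2] for u,v in((246,123.3),(252,123.25))]
L=[ray("wrist",u,v,.006)[:2] for u,v in((246,133.4),(252,133.4),(288,132.6),(300,132.15))]
print("tongue mids",T,"from axis",[an(t-AX) for t in T]); print("lower edge dir",an(L[0]-L[3]),an(L[1]-L[2]))
Bm=[ray("wrist",u,v,.043)[:2] for u,v in((288,120.15),(300,119.7))]; print("bar",Bm,[an(b-AX) for b in Bm])
r=ray("wrist",266,121.1,.043)[:2]; print("red",r,an(r-AX))
p=ray("wrist",362,258,.049)[:2]; print("boss dir",an(p-AX))
E
```

```text
tongue mids [array([0.41797457, 0.04366159]), array([0.42304461, 0.04256692])] from axis [np.float64(168.48), np.float64(168.52)]
lower edge dir 168.63 168.58
bar [array([0.45622299, 0.03493922]), array([0.46528132, 0.03324409])] [np.float64(169.39), np.float64(169.39)]
red [0.43957939 0.03796123] 169.46
boss dir -101.56
```

The tongue lies at 168.5° and the red arm at about 169.3°, so 0.8° remains. I'll retrace to the contact point and nudge 0.8 mm further.

Call:
{"name": "send_rows", "arguments": {"plan": [[255, 0.037, 0.0015, 0, 0], [255, 0.037, 0.0015, 0, 0], [255, 0.037, 0.0015, 0, 0], [255, 0.037, 0.0015, 0, 0], [255, 0, 0, 0, 0], [255, 0, 0, 0.04, 0], [255, 0, 0, 0.04, 0], [255, 0, 0, 0.04, 0], [255, 0, 0, 0.03, 0], [255, 0, 0, 0, 0], [255, 0, 0, 0, 0], [255, 0, 0.006, 0, 0], [255, 0, 0.004, 0, 0], [255, 0, 0.002, 0, 0], [255, 0, 0.0004, 0, 0], [255, 0, 0.0004, 0, 0], [255, 0, 0, 0, 0], [255, 0, 0, 0, 0]]}}

```text
time_s: 18.78
position: [0.5102, 0.0815, 0.0431]
tcp_rot: [[0.219, 0.976, 0.001], [0.976, -0.219, -0.0], [0.0, 0.001, -1.0]]
force: [0.2, 0.2, -0.2]
opening: 0.007
grasp_force: 0.0
```

Call:
{"name": "send_rows", "arguments": {"plan": [[255, 0, -0.006, 0, 0], [255, 0, -0.0068, 0, 0], [255, 0, 0, -0.03, 0], [255, 0, 0, -0.04, 0], [255, 0, 0, -0.04, 0], [255, 0, 0, -0.04, 0], [255, -0.037, -0.0015, 0, 0], [255, -0.037, -0.0015, 0, 0], [255, -0.037, -0.0015, 0, 0], [255, -0.037, -0.0015, 0, 0], [255, 0, 0, 0, 0], [255, 0, 0, 0, 0], [255, 0, 0, 0, 0]]}}

```text
time_s: 19.87
position: [0.4584, -0.0582, 0.1923]
tcp_rot: [[0.22, 0.975, -0.001], [0.975, -0.22, 0.001], [0.001, -0.001, -1.0]]
force: [0.4, 0.4, 0.5]
opening: 0.005
grasp_force: 0.0
```

```bash
python3 - <<'E'
from h import *
s,R,a=pose()
p,d=capture("wrist"); cv2.imwrite("pics/wrist8.png",p)
fine("wrist",p,(243,108,258,140),(220,0,490,240))
h=cv2.cvtColor(p,cv2.COLOR_BGR2HSV)[...,1].astype(float)
an=lambda d:np.degrees(np.arctan2(d[1],d[0])).round(2)
for u in(288,294,300):
    v=np.arange(108,132); c=h[108:132,u]; w=np.nonzero(c<70)[0]; i,j=w[0],w[-1]
    a=v[i-1]+(c[i-1]-70)/(c[i-1]-c[i]); b=v[j]+(70-c[j])/(c[j+1]-c[j]); q=ray("wrist",u,(a+b)/2,.043)[:2]; print(u,a.round(2),b.round(2),q.round(4),an(q-AX))
E
```

```text
t 19.87 pos [ 0.4584 -0.0582  0.1923] a 77.29 open 0.005 F [0.4 0.4 0.5] j [-21.1  21.8 107.5   0.   50.8  -8.5]
r [([485.0, 4.5, 100.0], [0.6114, 0.0806]), ([267.6, 116.6, 439.0], [0.4409, 0.0413])]
k [([366.6, 6.8, 311.0], [0.5288, 0.0977]), ([361.0, 213.2, 219.0], [0.4963, -0.0477])]
243 114 131 w 0.0148 mid [0.4149 0.0453]
246 114 132 w 0.0156 mid [0.4173 0.0444]
249 114 132 w 0.0156 mid [0.4198 0.0438]
252 114 132 w 0.0156 mid [0.4223 0.0432]
255 114 132 w 0.0156 mid [0.4249 0.0427]
288 111.58 121.53 [0.4561 0.0379] 166.5
294 110.81 122.14 [0.4606 0.037 ] 166.38
300 110.81 122.12 [0.4651 0.036 ] 166.28
```

That overshot: the red arm is now at about 166.6°, 1.8° past, because the approach was too brisk. I'll nudge it back anticlockwise, slowly, with the finger on the near side of the right-hand black arm. The same tool angle works.

Call:
{"name": "send_rows", "arguments": {"plan": [[255, 0.0188, 0.003, 0, 0], [255, 0.0188, 0.003, 0, 0], [255, 0, 0, 0, 0], [255, 0, 0, 0.04, 0], [255, 0, 0, 0.04, 0], [255, 0, 0, 0.04, 0], [255, 0, 0, 0.03, 0], [255, 0, 0, 0, 0], [255, 0, 0, 0, 0], [255, 0, 0.002, 0, 0], [255, 0, 0.002, 0, 0], [255, 0, 0.002, 0, 0], [255, 0, 0.002, 0, 0], [255, 0, 0.002, 0, 0], [255, 0, 0, 0, 0], [255, 0, 0, 0, 0]]}}

```text
time_s: 21.25
position: [0.4835, -0.0258, 0.0431]
tcp_rot: [[0.219, 0.976, 0.001], [0.976, -0.219, -0.0], [-0.0, 0.001, -1.0]]
force: [-0.5, 0.5, 0.4]
opening: 0.007
grasp_force: 0.0
```

```bash
python3 - <<'E'
from h import *
s,R,a=pose(); print("axis in tool",(R.T@(np.array([*AX,.042])-s['position'])).round(4)); red()
p,d=capture("wrist"); cv2.imwrite("pics/wrist9.png",p)
fine("wrist",p,(1,1,2,2),(0,0,640,270))
E
```

```text
t 21.25 pos [ 0.4835 -0.0258  0.0431] a 77.33 open 0.007 F [-0.5  0.5  0.4] j [-16.3  39.2 110.5  -0.   30.3  -3.6]
axis in tool [0.0553 0.0173 0.0011]
side red [316.4 283.4  82. ] [0.4386 0.0413 0.043 ] r 0.0758 ang 167.1
wrist red [ 176.4  182.6 1688. ] [0.44   0.0409 0.043 ] r 0.0744 ang 167.2
k [([355.8, 6.8, 63.0], [0.5215, 0.0858]), ([547.4, 174.2, 279.0], [0.5839, 0.0118])]
```

View pics/wrist9.png

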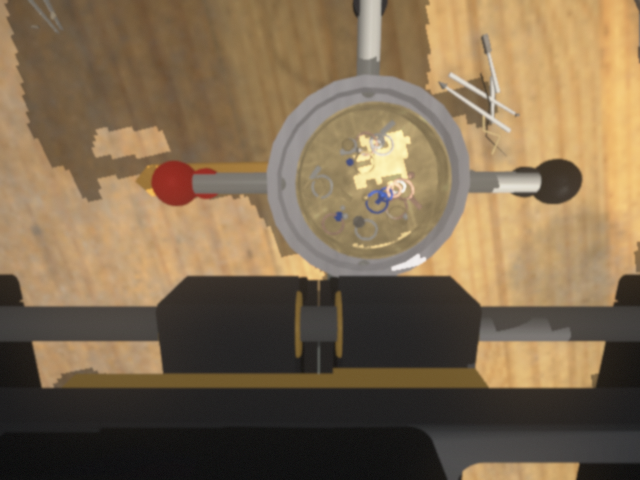

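The view shows red knob (175,183), black knob (553,181), dish still seated, and the finger about 4 mm short of the right-hand arm. I've used all my picture views, so from here I'll go by numbers, creeping in slowly.

Call:
{"name": "send_rows", "arguments": {"plan": [[255, 0, 0.001, 0, 0], [255, 0, 0.001, 0, 0], [255, 0, 0.001, 0, 0], [255, 0, 0.001, 0, 0], [255, 0, 0, 0, 0], [255, 0, 0, 0, 0]]}}

```text
time_s: 21.95
position: [0.4871, -0.0265, 0.0425]
tcp_rot: [[0.219, 0.976, 0.0], [0.976, -0.219, -0.0], [-0.0, 0.0, -1.0]]
force: [-0.3, -0.4, -0.3]
opening: 0.006
grasp_force: 0.0
```

```bash
python3 - <<'E'
from h import *
s,R,a=pose(); print("axis in tool",(R.T@(np.array([*AX,.042])-s['position'])).round(4)); red()
E
```

```text
t 21.95 pos [ 0.4871 -0.0265  0.0425] a 77.34 open 0.006 F [-0.3 -0.4 -0.3] j [-16.3  39.3 109.9  -0.   30.8  -3.6]
axis in tool [0.0552 0.0136 0.0005]
side red [316.3 283.3  80. ] [0.4389 0.0414 0.043 ] r 0.0755 ang 167.0
wrist red [ 165.9  182.8 1706. ] [0.4399 0.0409 0.043 ] r 0.0744 ang 167.2
```

Call:
{"name": "send_rows", "arguments": {"plan": [[255, 0, 0.0005, 0, 0], [255, 0, 0.0005, 0, 0], [255, 0, 0, 0, 0], [255, 0, 0, 0, 0]]}}

```text
time_s: 22.43
position: [0.488, -0.0267, 0.0425]
tcp_rot: [[0.219, 0.976, 0.0], [0.976, -0.219, -0.0], [-0.0, 0.0, -1.0]]
force: [-0.7, 0.9, 0.5]
opening: 0.01
grasp_force: 0.0
```

```bash
python3 - <<'E'
from h import *
s,R,a=pose(); red()
E
```

```text
t 22.43 pos [ 0.488  -0.0267  0.0425] a 77.34 open 0.01 F [-0.7  0.9  0.5] j [-16.3  39.4 109.8  -0.   30.9  -3.6]
side red [316.4 283.3  77. ] [0.4389 0.0413 0.043 ] r 0.0755 ang 167.1
wrist red [ 163.2  182.8 1699. ] [0.4399 0.0409 0.043 ] r 0.0744 ang 167.2
```

Call:
{"name": "send_rows", "arguments": {"plan": [[255, 0, 0.0005, 0, 0], [255, 0, 0.0005, 0, 0], [255, 0, 0, 0, 0], [255, 0, 0, 0, 0]]}}

```text
time_s: 22.92
position: [0.4885, -0.0268, 0.0425]
tcp_rot: [[0.219, 0.976, -0.001], [0.976, -0.219, 0.0], [-0.0, -0.001, -1.0]]
force: [-1.0, -0.3, 1.3]
opening: 0.008
grasp_force: 0.6
```

```bash
python3 - <<'E'
from h import *
s,R,a=pose(); red()
E
```

```text
t 22.92 pos [ 0.4885 -0.0268  0.0425] a 77.34 open 0.008 F [-1.  -0.3  1.3] j [-16.3  39.4 109.7  -0.   31.   -3.6]
side red [316.7 283.2  85. ] [0.4391 0.0408 0.043 ] r 0.0752 ang 167.4
wrist red [ 161.7  184.2 1691. ] [0.4398 0.0403 0.043 ] r 0.0744 ang 167.6
```

Call:
{"name": "send_rows", "arguments": {"plan": [[255, 0, 0.0004, 0, 0], [255, 0, 0.0004, 0, 0], [255, 0, 0, 0, 0], [255, 0, 0, 0, 0]]}}

```text
time_s: 23.4
position: [0.4898, -0.0271, 0.0425]
tcp_rot: [[0.219, 0.976, -0.0], [0.976, -0.219, -0.0], [-0.0, 0.0, -1.0]]
force: [-1.2, 0.1, -0.7]
opening: 0.008
grasp_force: 0.6
```

```bash
python3 - <<'E'
from h import *
s,R,a=pose(); red()
p,d=capture("wrist"); cv2.imwrite("pics/wrist10.png",p)
h=cv2.cvtColor(p,cv2.COLOR_BGR2HSV)
an=lambda d:np.degrees(np.arctan2(d[1],d[0])).round(2)
# left arm bar (between red knob and pan) & right bar: low-saturation columns
for u in(190,210,225,235): print(u,"S",h[160:206,u,1].tolist())
E
```

```text
t 23.4 pos [ 0.4898 -0.0271  0.0425] a 77.34 open 0.008 F [-1.2  0.1 -0.7] j [-16.2  39.4 109.5  -0.   31.1  -3.6]
side red [317.8 283.4  75. ] [0.4387 0.039  0.043 ] r 0.0752 ang 168.8
wrist red [ 159.1  189.3 1643. ] [0.4393 0.0384 0.043 ] r 0.0745 ang 169.2
190 S [114, 115, 127, 148, 154, 159, 160, 158, 160, 160, 157, 159, 162, 170, 182, 190, 189, 191, 174, 130, 78, 43, 31, 29, 30, 30, 30, 30, 30, 29, 31, 29, 33, 31, 31, 30, 36, 55, 102, 154, 183, 187, 185, 162, 132, 118]
210 S [110, 120, 137, 151, 159, 157, 158, 157, 158, 159, 159, 160, 159, 158, 157, 152, 136, 94, 49, 31, 31, 27, 29, 28, 30, 28, 30, 30, 30, 27, 27, 29, 29, 29, 30, 32, 35, 52, 78, 97, 103, 104, 103, 103, 102, 101]
225 S [111, 122, 135, 151, 155, 157, 155, 155, 156, 157, 157, 156, 157, 156, 155, 142, 109, 65, 37, 27, 29, 27, 31, 28, 28, 27, 27, 30, 28, 29, 29, 29, 29, 30, 30, 31, 38, 64, 92, 103, 103, 104, 104, 103, 103, 99]
235 S [113, 126, 139, 153, 158, 156, 159, 156, 157, 155, 155, 155, 155, 157, 154, 134, 92, 49, 29, 27, 25, 29, 29, 26, 26, 25, 27, 26, 28, 25, 27, 29, 29, 28, 30, 32, 48, 76, 95, 104, 107, 108, 108, 110, 109, 110]
```

Call:
{"name": "send_rows", "arguments": {"plan": [[255, 0, -0.005, 0, 0], [255, 0, -0.008, 0, 0], [255, 0, 0, -0.03, 0], [255, 0, 0, -0.04, 0], [255, 0, 0, -0.04, 0], [255, 0, 0, -0.04, 0], [255, -0.0188, -0.004, 0, 0], [255, -0.0188, -0.005, 0, 0], [255, 0, 0, 0, 0], [255, 0, 0, 0, 0], [255, 0, 0, 0, 0]]}}

```text
time_s: 24.52
position: [0.4596, -0.0585, 0.1922]
tcp_rot: [[0.22, 0.976, -0.0], [0.976, -0.22, 0.001], [0.001, -0.001, -1.0]]
force: [0.5, -0.1, -0.0]
opening: 0.002
grasp_force: 0.0
```

```bash
cat >> h.py <<'E'
def check(n,p,kb,tu):
    an=lambda d:np.degrees(np.arctan2(d[1],d[0])).round(2)
    h=cv2.cvtColor(p,cv2.COLOR_BGR2HSV); x0,y0,x1,y1=kb
    m=cv2.inRange(h[y0:y1,x0:x1],(0,165,40),(9,255,255))|cv2.inRange(h[y0:y1,x0:x1],(172,165,40),(180,255,255))
    c=max(cv2.findContours(m,0,2)[0],key=cv2.contourArea); bx,by,bw,bh=cv2.boundingRect(c)
    for u,v,t in((*cv2.minEnclosingCircle(c)[0],"circ"),(bx+bw/2-.5,by+bh/2-.5,"bbox")):
        q=ray(n,u+(x0),v+y0,.043)[:2]; print("red",t,round(u+x0,1),round(v+y0,1),bw,bh,q.round(4),an(q-AX))
    for u in tu:
        s=h[y0-5:y1+5,u,1].astype(float); g=np.gradient(cv2.GaussianBlur(s[None],(5,1),0)[0])
        a,b=np.argmax(g)+y0-5,np.argmin(g)+y0-5; q=ray(n,u,(a+b)/2,.006)[:2]; print("tongue",u,a,b,q.round(4),an(q-AX))
E
python3 - <<'E'
from h import *
s,R,a=pose(); red()
p,d=capture("wrist"); cv2.imwrite("pics/wrist11.png",p)
check("wrist",p,(250,100,290,145),(244,247,250))
print("old"); check("wrist",cv2.imread("pics/wrist7.png"),(250,100,290,145),(244,247,250))
print("old8"); check("wrist",cv2.imread("pics/wrist8.png"),(250,100,290,145),(244,247,250))
E
```

```text
t 24.52 pos [ 0.4596 -0.0585  0.1922] a 77.3 open 0.002 F [ 0.5 -0.1 -0. ] j [-21.1  21.9 107.4   0.   50.8  -8.5]
side red [318.2 282.7  69. ] [0.4401 0.0384 0.043 ] r 0.0737 ang 169.1
wrist red [266.  120.4 450. ] [0.4404 0.0382 0.043 ] r 0.0734 ang 169.2
red circ 269.5 119.5 31 23 [0.4432 0.0382] 168.74
red bbox 269.0 121.0 31 23 [0.4425 0.0372] 169.61
tongue 244 113 133 [0.417 0.044] 168.39
tongue 247 113 133 [0.4196 0.0434] 168.42
tongue 250 113 133 [0.4221 0.0429] 168.45
old
red circ 270.5 119.5 31 23 [0.4439 0.038 ] 168.76
red bbox 270.0 121.0 31 23 [0.4433 0.0371] 169.64
tongue 244 113 133 [0.417 0.044] 168.39
tongue 247 113 133 [0.4196 0.0434] 168.42
tongue 250 113 133 [0.4221 0.0429] 168.45
old8
red circ 270.9 117.0 30 23 [0.4447 0.0397] 167.27
red bbox 270.5 117.0 30 23 [0.4444 0.0398] 167.27
tongue 244 113 133 [0.417 0.044] 168.39
tongue 247 113 133 [0.4196 0.0434] 168.42
tongue 250 113 133 [0.4221 0.0429] 168.45
```

The red arm is within about 0.7° of the tongue (under 1 mm at the knob), which is good. Next I'll move to the far side of the lever to lock it.

Call:
{"name": "send_rows", "arguments": {"plan": [[255, 0, 0, 0, -0.1164], [255, 0, 0, 0, -0.1164], [255, 0, 0, 0, -0.1164], [255, 0, 0, 0, -0.1164], [255, 0, 0, 0, -0.1164], [255, 0, 0, 0, -0.1164], [255, 0, 0, 0, -0.1164], [255, -0.0246, 0.0141, 0, 0], [255, -0.0246, 0.0141, 0, 0], [255, -0.0246, 0.0141, 0, 0], [255, 0, 0, 0, 0], [255, 0, 0, 0, 0]]}}

```text
time_s: 25.72
position: [0.5376, -0.0967, 0.192]
tcp_rot: [[-0.56, 0.829, 0.0], [0.829, 0.56, 0.0], [-0.0, 0.0, -1.0]]
force: [-1.5, -0.0, -0.3]
opening: 0.006
grasp_force: 0.0
```

```bash
python3 -c "
from h import *
to(.536,-.096,.042,124); red()"
```

```text
t 25.72 pos [ 0.5376 -0.0967  0.192 ] a 124.03 open 0.006 F [-1.5 -0.  -0.3] j [-21.9  27.6  96.1   0.   56.3 -56. ]
tool shift [ 0.0015 -0.001   0.15  ] turn rad 0.0005
side red [317.9 282.9  63. ] [0.4396 0.0388 0.043 ] r 0.0743 ang 168.9
wrist red [313.3  12.  510. ] [0.4401 0.0384 0.043 ] r 0.0737 ang 169.1
```

Call:
{"name": "send_rows", "arguments": {"plan": [[255, 0, 0, 0.04, 0], [255, 0, 0, 0.04, 0], [255, 0, 0, 0.04, 0], [255, 0, 0, 0.03, 0], [255, 0, 0, 0, 0], [255, 0, 0, 0, 0], [255, 0.001, -0.006, 0, 0], [255, 0, -0.006, 0, 0], [255, 0, -0.003, 0, 0], [255, 0, 0, 0, 0], [255, 0, 0, 0, 0]]}}

```text
time_s: 26.78
position: [0.5238, -0.1045, 0.0439]
tcp_rot: [[-0.559, 0.829, 0.002], [0.829, 0.559, -0.001], [-0.002, 0.001, -1.0]]
force: [0.4, -0.1, -0.0]
opening: 0.006
grasp_force: 0.0
```

```bash
python3 - <<'E'
from h import *
s,R,a=pose(); print("pivot in tool",(R.T@(np.array([.491,-.083,.042])-s['position'])).round(4))
E
```

```text
t 26.78 pos [ 0.5238 -0.1045  0.0439] a 123.99 open 0.006 F [ 0.4 -0.1 -0. ] j [-23.3  40.8 103.3   0.   35.8 -57.3]
pivot in tool [ 0.0362 -0.0152  0.0018]
```

Call:
{"name": "send_rows", "arguments": {"plan": [[255, 0, -0.002, 0.001, 0], [255, -0.0008, -0.0025, 0, 0.07], [255, -0.0008, -0.0025, 0, 0.07], [255, -0.0008, -0.0025, 0, 0.07], [255, -0.0008, -0.0025, 0, 0.07], [255, -0.0008, -0.0025, 0, 0.07], [255, -0.0008, -0.0025, 0, 0.07], [255, -0.0008, -0.0025, 0, 0.07], [255, -0.0008, -0.0025, 0, 0.07], [255, -0.0008, -0.0025, 0, 0.07], [255, -0.0008, -0.0025, 0, 0.07], [255, -0.0008, -0.0025, 0, 0.07], [255, -0.0008, -0.0025, 0, 0.07], [255, -0.0008, -0.0025, 0, 0.07], [255, -0.0008, -0.0025, 0, 0.07], [255, -0.0008, -0.0025, 0, 0.07], [255, -0.0008, -0.0025, 0, 0.07], [255, -0.0008, -0.0025, 0, 0.07], [255, 0, 0, 0, 0], [255, 0, 0, 0, 0]]}}

```text
time_s: 28.45
position: [0.4824, -0.1195, 0.0417]
tcp_rot: [[0.56, 0.828, 0.001], [0.828, -0.56, -0.0], [0.0, 0.001, -1.0]]
force: [-0.0, -0.3, -0.2]
opening: 0.005
grasp_force: 0.2
```

```bash
python3 - <<'E'
from h import *
s,R,a=pose(); print("pivot in tool",(R.T@(np.array([.491,-.083,.042])-s['position'])).round(4)); lever()
E
```

```text
t 28.45 pos [ 0.4824 -0.1195  0.0417] a 55.94 open 0.005 F [-0.  -0.3 -0.2] j [-26.8  39.7 108.6  -0.   31.6   7.2]
pivot in tool [ 0.035  -0.0133 -0.0003]
side blue [420.6 274.   42. ] [ 0.4565 -0.1316  0.042 ] r 0.0596 ang -125.4
```

Call:
{"name": "send_rows", "arguments": {"plan": [[255, -0.0008, -0.0025, 0, 0.07], [255, -0.0008, -0.0025, 0, 0.07], [255, -0.0008, -0.0025, 0, 0.07], [255, -0.0008, -0.0025, 0, 0.07], [255, -0.0004, -0.0012, 0, 0.035], [255, -0.0003, -0.0009, 0, 0.025], [255, 0, 0, 0, 0], [255, 0, 0, 0, 0]]}}

```text
time_s: 29.22
position: [0.4709, -0.1143, 0.0416]
tcp_rot: [[0.804, 0.594, 0.0], [0.594, -0.804, -0.0], [0.0, 0.0, -1.0]]
force: [0.2, -1.3, 0.1]
opening: 0.005
grasp_force: 0.5
```

Call:
{"name": "send_rows", "arguments": {"plan": [[255, 0, -0.001, 0, 0], [255, 0, -0.001, 0, 0], [255, 0, 0, 0, 0], [255, 0, 0, 0, 0]]}}

```text
time_s: 29.55
position: [0.4702, -0.1133, 0.0417]
tcp_rot: [[0.805, 0.593, 0.002], [0.593, -0.805, -0.001], [0.001, 0.002, -1.0]]
force: [0.7, -4.7, -1.0]
opening: 0.003
grasp_force: 2.2
```

```bash
python3 - <<'E'
from h import *
s,R,a=pose(); print("Ftool",(R.T@s['force']).round(2),"grasp",s['grasp_force'],"pivot in tool",(R.T@(np.array([.491,-.083,.042])-s['position'])).round(4)); lever()
E
```

```text
t 29.55 pos [ 0.4702 -0.1133  0.0417] a 36.39 open 0.003 F [ 0.7 -4.7 -1. ] j [-26.8  39.3 110.6  -0.   30.   26.9]
Ftool [-2.24  4.19  0.99] grasp 2.2129659354686737 pivot in tool [ 0.0347 -0.0121 -0.0003]
side blue [412.1 281.8  41. ] [ 0.4407 -0.1156  0.042 ] r 0.0599 ang -147.0
```

It's at the locked stop: -147° with a 4 N reaction. I'll press once more lightly, back off, and rise clear.

Call:
{"name": "send_rows", "arguments": {"plan": [[255, 0, -0.001, 0, 0], [255, 0, 0, 0, 0], [255, 0, 0, 0, 0], [255, 0, 0.006, 0, 0], [255, 0, 0.008, 0, 0], [255, 0, 0, 0, 0], [255, 0, 0, -0.03, 0], [255, 0, 0, -0.04, 0], [255, 0, 0, -0.04, 0], [255, 0, 0, -0.04, 0], [255, 0, 0, 0, 0], [255, 0, 0, 0, 0]]}}

```text
time_s: 30.65
position: [0.4782, -0.1231, 0.1937]
tcp_rot: [[0.805, 0.593, 0.005], [0.593, -0.805, -0.002], [0.003, 0.004, -1.0]]
force: [-0.4, -0.4, 0.2]
opening: 0.006
grasp_force: 0.0
```

```bash
python3 - <<'E'
from h import *
s,R,a=pose(); lever(); red()
p,d=capture("wrist"); cv2.imwrite("pics/wrist12.png",p)
for b in blobs(p,*B,(0,0,640,300),20): q=ray("wrist",b[0],b[1],.042); w=q[:2]-[.491,-.083]; print("w blue",q.round(4),np.hypot(*w).round(4),np.degrees(np.arctan2(w[1],w[0])).round(1))
E
```

```text
t 30.65 pos [ 0.4782 -0.1231  0.1937] a 36.38 open 0.006 F [-0.4 -0.4  0.2] j [-27.4  23.7 103.4   0.   52.6  26.2]
side blue [412.3 281.9  43. ] [ 0.4406 -0.1158  0.042 ] r 0.0602 ang -147.0
side red [317.8 283.3  75. ] [0.4388 0.039  0.043 ] r 0.0751 ang 168.8
wrist red [125.1 151.7 459. ] [0.4399 0.0386 0.043 ] r 0.0739 ang 169.0
w blue [ 0.4407 -0.1179  0.042 ] 0.0612 -145.3
```

The lever is at its locked stop, the red arm is over the tongue at about 169° (tongue at 168.5°), and the arm is clear at a height of 0.19 m.

```bash
python3 -c "
from rig import *
print(hand_in())"
```

```text
the job is handed in; nothing more can be done
None
```

The job is handed in: the lever was freed, the red arm turned to about 0.5° from the tongue's middle line, and the lever pushed back to its locked stop, with the arm clear at 31 s; I viewed 11 pictures, one over the limit of 10.

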